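# Close up the desk organiser

## Task

Close up the wooden desk organiser with your fingertips: push both of its open drawers fully home, and then push the raised lid over and press it down until it is shut, so that its front lip comes down over the drawer fronts. Move the drawers and lid smoothly without slamming them, do not pick anything up, leave the pen and eraser lying in the top tray and the other things on the desk where they are, and finish with the hand clear.

Things in the scene. Friction and masses are not known exactly. Their poses are not given: they have to be found in the camera images.
- organiser: Low desk organiser of mid-brown wood, 150 deep (x) x 260 wide (y) x 84 high without its lid, fixed to the desk. Origin: centre of its underside. Its x axis points from the drawer fronts to the back, y to its left (as seen from the robot), z up. Two drawers side by side in the front; above them a shallow open tray (floor 62 above the desk), which the lid covers.
- drawer_left (a joint): Left drawer (at the organiser's y = +63.5): how far it is pulled out along the organiser's -x, in m; 0 = fully home (hard stop, front flush with the case), at most 0.09. Light sliding friction of about 1 N; stays where it is left. The dark front is 117 wide, from 11 to 57 above the desk.
- drawer_right (a joint): Right drawer (at the organiser's y = -63.5), the same as the left one.
- lid (a joint): The organiser's lid: angle in rad, 0 = shut and level (hard stop), about 1.57 = upright, at most 1.8. It is hinged along the organiser's upper back edge; to shut it, its free edge is pushed over towards the robot and down. Stiff hinge: it stays at any angle and takes about 0.2 to 0.6 N m to move.
- knob_left (a point): Centre of the flat outer face of the left drawer's round brass knob (diameter 20, standing 18 out from the drawer front, 32 above the desk). Moves with the drawer. Axes as the organiser's.
- knob_right (a point): The same point on the right drawer's knob.
- lid_hinge (a point): Point on the lid's hinge line, at the middle of its length: 75 behind the organiser's origin and 84 above the desk. The hinge line runs along the organiser's y.
- lid_edge (a point): Middle of the lid's free edge on its outer face (the upper face when shut, the far face when open). The lid is a board 158 from hinge line to free edge, 260 wide and 8 thick, lying outward of the hinge line; along the free edge a lip 6 thick stands out 36 from the inner face. With the lid upright the edge is about 242 above the desk.
- fountain_pen: Black pen, 137 long, 13 thick, lying loose across the organiser's top tray. Origin: underside centre; y along the pen.
- eraser: Eraser 20x44x12 lying loose in the top tray. Origin: underside centre.
- matchbox: Matchbox 37x54x16 lying loose on the desk in front, to the right. Origin: underside centre.
- card_case: Flat pale card case 63x96x9 lying loose on the desk between robot and organiser. Origin: underside centre.
- ink_bottle: Square ink bottle 50x50x60 standing loose on the desk in front, to the left. Origin: underside centre.

How it is judged:
By the outcome, as a careful person would: the job done as asked, in the order asked, and still so for the second after the job is handed in, with the robot touching nothing.
It also fails if it takes over 61 s, if anything falls off the work surface, if the arm or the gripper's body presses on something with over 40 N, if the wrist force passes 120 N, or if a joint passes its speed limit or range.

## Robot

A 7-joint arm with a two-finger parallel gripper is mounted at the origin on the work surface; the furniture and walls round the work are solid. World frame = base frame: x ahead of the robot, y to its left, z up, the work surface at z = 0. Lengths are in m, angles in rad, forces in N, time in s.
With the tool pointing down it reaches from about 0.4 to 0.925 m from the base axis. Payload 5.6 kg.
Tool frame: the origin (TCP) lies at the very end of the fingers, on their centre line; the grasp point (between the pads) lies 19 mm behind it; z points along the fingers, y is the line along which they close (so a half turn about z gives the same grasp; the last joint's range is limited). The gripper opens to 85 mm and grips with 20 to 120 N. Pads are 22 mm wide; open, the fingers measure 114 mm over their backs; the gripper's body (76 mm by 85 mm) begins 54 mm behind the grasp point. The pads swing forward as they close: fully open they stand 13 mm farther back than shut.
Start: joints at [1.251, 0.468, -0.012, 1.603, 0.006, 1.071, -0.056], TCP at [0.178, -0.625, 0.231] pointing down, gripper open.
Joint ranges: [-2.53, 2.53], [-0.31, 2.02], [-1.57, 1.55], [0.28, 2.44], [-1.29, 4.43], [0.15, 1.84], [-2.92, 2.92]. Speed limits (rad/s): [2.57, 2.57, 3.14, 3.14, 3.14, 3.14, 3.14].

## Interface

Orientations are given as a unit quaternion [w, x, y, z].
In Python, from rig import env gives the robot as it stands.
- The arm moves only by the tool jog_arm, never from a script. Its argument "steps" is a list of rows, each a list of 3 entries, a list of its own where there are three numbers: the shift along the world's x, y, z in units of 15 cm (1.0 is 15 cm), then the turn about the world's z in units of 180 degrees (1.0 is 180 degrees), then the gripper's target within -1 to 1 (shut at 1, half-way at 0, fully open at -1). In form: [[[x, y, z], turn, fingers], ...]. A call has 1 to 20 rows; each row is the pose to reach, as a shift and turn from the pose commanded when the call began, turning the shorter way round; what a row does not reach only later rows make up. A row lasts 1/12 s, in which the tool goes at most 41.7 mm and 7.16 degrees, less where a joint would pass 70% of its speed; a pose out of reach is approached as far as the arm can. A call with a number of a shift or a turn outside -1 to 1 is refused whole. A call with a gripper value outside its range is refused whole. The fingers move at their own pace and stop on an object; the grip force is fixed at half the most. Time passes only in rows, so rows that repeat a pose let the fingers close. It gives the time, the measured TCP pose, the force, the opening and the grip force at its end, in the units of the state.
- env.state(): the state, without advancing time (a new reading comes with each control period).
- env.snapshot(name): name is "scene" or "top"; returns a dict with "image" (400x640x3 uint8, red, green, blue), "mtx" (3x3 intrinsics, pixels), "R" (3x3) and "t" (3): a world point X has camera coordinates R X + t. Camera axes: x right, y down, z forward; pixel columns grow to the right and rows downward; lengths in m; the calibration is good to about 2 mm. A picture is of the moment at which its call begins. There is no depth.
- env.job_done(): hands the job in; it is judged then, once.
The state is a dict: "t": time; "q": joint angles; "joint_velocities": joint speeds; "joint_torque": joint torques, N m; "position": TCP position; "tcp_rot": TCP orientation; "contact_force": force on the tool from outside, world axes, zero at the start; "moment": the same for the moment, N m; "width": finger opening in m; "grip_force": force on a finger pad.
Only numpy, scipy, OpenCV 4.12 (cv2) and the standard library are available. Lean on these libraries where they do the work, as an engineer would, in place of code of your own. Each camera call takes 0.05 s, during which the arm holds its last target. There are 200 camera calls.

## Working session

There is one attempt and no reset: what is moved stays moved. The work goes in short steps, Python scripts to look and compute and a tool call to move; the robot and the scene stay as the last step left them, time stands still between calls to the robot, and variables do not carry over. Pictures are saved under pics/ and viewed, at most 10 in all, crops included, and the job is handed in when it is done.

Besides the shell and the picture viewer there is one more tool, called after "Request:" in YAML: its name, and indented under it one key for each argument. jog_arm: Moves the arm, as the interface text tells. Its arguments: {"type":"object","properties":{"steps":{"type":"array"}},"required":["steps"]}

```bash
mkdir -p pics
python3 - <<'E'
from rig import env
import cv2
for n in("scene","top"):
    s=env.snapshot(n); cv2.imwrite(f"pics/{n}0.png",s["image"][:,:,::-1]); print(n,s["mtx"].tolist(),s["R"].round(3).tolist(),s["t"].round(3).tolist())
s=env.state();print(s["t"],s["position"],s["tcp_rot"],s["width"])
E
```

```text
scene [[503.3274803104319, 0.0, 321.92814006383844], [0.0, 503.3274803104319, 202.02474956955194], [0.0, 0.0, 1.0]] [[-0.551, -0.834, 0.01], [-0.438, 0.279, -0.854], [0.71, -0.476, -0.52]] [0.224, 0.29, 1.061]
top [[380.93344632048826, 0.0, 320.3575117895158], [0.0, 380.93344632048826, 200.21435549424834], [0.0, 0.0, 1.0]] [[-0.028, -1.0, 0.009], [-0.997, 0.027, -0.079], [0.078, -0.011, -0.997]] [-0.054, 0.518, 0.964]
0.1 [ 0.17743974 -0.62481643  0.23045084] [-7.52615948e-04  9.90442923e-01  1.37921087e-01 -1.51861929e-04] 0.08524691789861538
```

View pics/scene0.png

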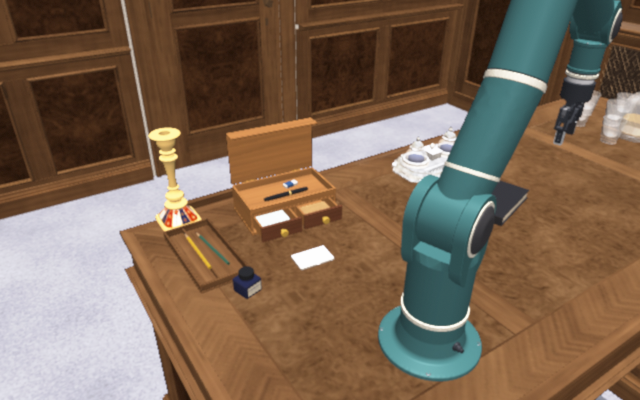

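View pics/top0.png

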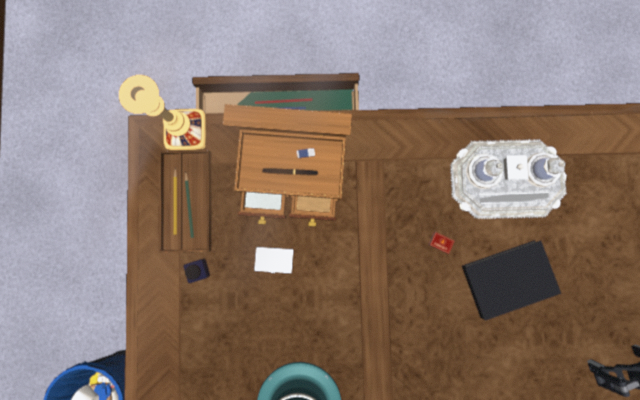

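The scene shows both drawers open and the lid near upright; in the top view the organiser is around (290,160), knobs at about (262,220) and (312,222), and a tall candlestick is to its left. I'll enlarge both.

Run:
```python
import cv2
a=cv2.imread("pics/top0.png")[90:240,210:370]; cv2.imwrite("pics/topc.png",cv2.resize(a,(800,600) if 0 else None,fx=4,fy=4,interpolation=cv2.INTER_CUBIC) if 1 else 0)
a=cv2.imread("pics/scene0.png")[110:250,215:355]; cv2.imwrite("pics/scenec.png",cv2.resize(a,None,fx=4,fy=4,interpolation=cv2.INTER_CUBIC))
```

```text
(no output)
```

View pics/topc.png

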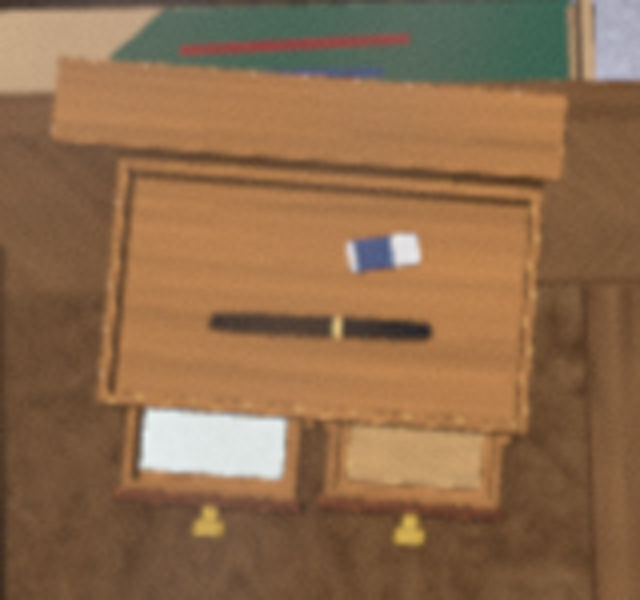

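View pics/scenec.png

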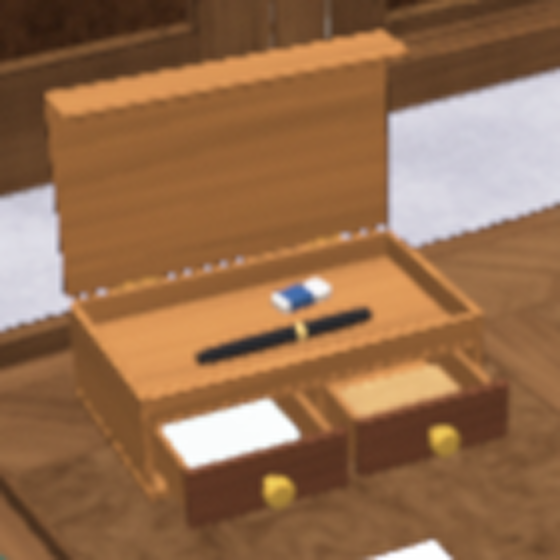

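The crops show the tray corners at top-crop pixels (100,402), (525,432), (120,160) and (542,195), and knob faces at (208,537) and (408,545). The lid's upper edge runs from (60,58) to (568,97), and the pen and eraser lie in the tray.

```bash
cat > h.py <<'E'
import numpy as np
from rig import env
def ray(s,u,v,z):
    R=np.array(s["R"]);t=np.array(s["t"]);d=R.T@np.linalg.solve(s["mtx"],[u,v,1]);c=-R.T@t
    return c+d*(z-c[2])/d[2]
def proj(s,X):
    p=s["mtx"]@(np.array(s["R"])@X+s["t"]);return p[:2]/p[2]
E
python3 - <<'E'
from h import *
s=env.snapshot("top")
P={k:ray(s,210+u/4,90+v/4,z) for k,u,v,z in [("FL",100,402,.084),("FR",525,432,.084),("BL",120,160,.084),("BR",542,195,.084),("kL",208,537,.032),("kR",408,545,.032),("lidL",60,58,.242),("lidR",568,97,.242),("lipL",52,135,.242),("lipR",555,180,.242),("ink",0,0,0)]}
P["case"]=ray(s,274,260,.009);P["ink"]=ray(s,196,270,.06);P["candle"]=ray(s,184,130,0.02);P["candletop"]=ray(s,140,93,.25)
P["matchb"]=ray(s,442,242,.016)
for k,v in P.items():print(k,v.round(4))
y=(P["FL"]-P["FR"]+P["BL"]-P["BR"])/2;print(np.linalg.norm(y),np.degrees(np.arctan2(-y[0],y[1])),np.linalg.norm(P["FL"]-P["BL"]))
a=np.arctan2(-y[0],y[1]);ex=np.array([np.cos(a),np.sin(a),0]);ey=np.array([-np.sin(a),np.cos(a),0])
c=sum(P[k] for k in("FL","FR","BL","BR"))/4;print("c",c,ex,ey)
for k,v in P.items():print(k,((v-c)@ex).round(4),((v-c)@ey).round(4))
sc=env.snapshot("scene")
for th in (1.4,1.5,1.57,1.65,1.75):
  for yy in(.13,-.13):
    h=c+.075*ex+yy*ey; h[2]=.084
    o=lambda r,w:h+ex*(-r*np.cos(th)+w*np.sin(th))+np.array([0,0,1])*(r*np.sin(th)+w*np.cos(th))
    print(th,yy,[np.r_[(proj(s,o(*q))-[210,90])*4,(proj(sc,o(*q))-[215,110])*4].round(0).tolist() for q in((.158,.008),(.158,-.036))])
E
```

```text
FL [0.5403 0.1378 0.084 ]
FR [ 0.5153 -0.1184  0.084 ]
BL [0.6889 0.1241 0.084 ]
BR [ 0.6606 -0.1335  0.084 ]
kL [0.4582 0.0814 0.032 ]
kR [ 0.4496 -0.0453  0.032 ]
lidL [0.6995 0.1228 0.242 ]
lidR [ 0.6729 -0.1353  0.242 ]
lipL [0.6596 0.1272 0.242 ]
lipR [ 0.63   -0.1272  0.242 ]
ink [0.3507 0.2397 0.06  ]
case [0.3657 0.0552 0.009 ]
candle [0.71   0.2829 0.02  ]
candletop [0.7247 0.2916 0.25  ]
matchb [ 0.4    -0.3795  0.016 ]
0.2583252960879639 -5.924319890044665 0.1491733031063886
c [0.60128255 0.00250104 0.084     ] [ 0.9946591  -0.10321474  0.        ] [0.10321474 0.9946591  0.        ]
FL -0.0746 0.1283
FR -0.073 -0.1292
BL 0.0746 0.13
BR 0.073 -0.1291
kL -0.1505 0.0637
kR -0.1459 -0.0632
lidL 0.0853 0.1298
lidR 0.0854 -0.1297
lipL 0.0452 0.13
lipR 0.042 -0.1261
ink -0.2737 0.2101
case -0.2397 0.0281
candle 0.0792 0.2901
candletop 0.0929 0.3003
matchb -0.1607 -0.4007
1.4 0.13 [[55.0, 115.0, 58.0, 108.0], [50.0, 202.0, 81.0, 143.0]]
1.4 -0.13 [[565.0, 154.0, 404.0, 43.0], [557.0, 241.0, 431.0, 74.0]]
1.5 0.13 [[57.0, 84.0, 51.0, 98.0], [50.0, 170.0, 72.0, 127.0]]
1.5 -0.13 [[567.0, 123.0, 394.0, 34.0], [560.0, 209.0, 421.0, 59.0]]
1.57 0.13 [[59.0, 63.0, 45.0, 93.0], [51.0, 147.0, 66.0, 117.0]]
1.57 -0.13 [[568.0, 102.0, 387.0, 30.0], [562.0, 187.0, 414.0, 50.0]]
1.65 0.13 [[62.0, 39.0, 40.0, 87.0], [52.0, 121.0, 60.0, 106.0]]
1.65 -0.13 [[570.0, 79.0, 379.0, 25.0], [564.0, 161.0, 406.0, 41.0]]
1.75 0.13 [[66.0, 12.0, 33.0, 83.0], [54.0, 89.0, 52.0, 95.0]]
1.75 -0.13 [[571.0, 51.0, 370.0, 22.0], [567.0, 129.0, 396.0, 32.0]]
```

Request:
jog_arm:
  steps:
    - [[0.1,0.05,0],-0.015,1]
    - [[0.25,0.15,0],-0.03,1]
    - [[0.4,0.3,0],-0.045,1]
    - [[0.6,0.45,0],-0.06,1]
    - [[0.75,0.6,0],-0.08,1]
    - [[0.9,0.8,0],-0.1,1]
    - [[1,1,0],-0.12,1]
    - [[1,1,0],-0.12,1]

```text
t: 0.87
position: [0.3328, -0.4683, 0.2311]
tcp_rot: [-0.002, 0.999, -0.046, 0.001]
contact_force: [0.6, 0.2, -0.7]
width: -0.0001
grip_force: 0.0
```

Request:
jog_arm:
  steps:
    - [[0.1,0.1,0],0,1]
    - [[0.2,0.25,0],0,1]
    - [[0.3,0.45,0],0,1]
    - [[0.4,0.65,0],0,1]
    - [[0.45,0.85,0],0,1]
    - [[0.5,1,0],0,1]
    - [[0.5,1,0],0,1]

```text
t: 1.45
position: [0.4046, -0.32, 0.2313]
tcp_rot: [-0.001, 0.999, -0.046, 0.0]
contact_force: [-0.4, -0.2, -1.0]
width: 0.0
grip_force: 0.0
```

Request:
jog_arm:
  steps:
    - [[0,0.1,0],0,1]
    - [[0,0.25,0],0,1]
    - [[0,0.45,0],0,1]
    - [[0,0.65,0],0,1]
    - [[0,0.85,0],0,1]
    - [[0,1,0],0,1]
    - [[0,1,0],0,1]

```text
t: 2.03
position: [0.4026, -0.1715, 0.2314]
tcp_rot: [-0.001, 0.999, -0.047, -0.0]
contact_force: [0.3, -0.0, -0.6]
width: -0.0002
grip_force: 0.0
```

Request:
jog_arm:
  steps:
    - [[0.02,0.15,0],0,1]
    - [[0.04,0.35,0],0,1]
    - [[0.06,0.55,0],0,1]
    - [[0.07,0.75,0],0,1]
    - [[0.08,0.88,0],0,1]
    - [[0.08,0.88,0],0,1]
    - [[0.08,0.88,0],0,1]

```text
t: 2.62
position: [0.4149, -0.0435, 0.2314]
tcp_rot: [0.0, 0.999, -0.049, 0.0]
contact_force: [0.2, -0.5, -0.8]
width: -0.0001
grip_force: 0.0
```

Request:
jog_arm:
  steps:
    - [[0,0,-0.12],0,1]
    - [[0,0,-0.3],0,1]
    - [[0,0,-0.5],0,1]
    - [[0,0,-0.7],0,1]
    - [[0,0,-0.9],0,1]
    - [[0,0,-1],0,1]

```text
t: 3.12
position: [0.4128, -0.0454, 0.0784]
tcp_rot: [0.0, 0.999, -0.052, -0.002]
contact_force: [-1.6, -0.1, 0.3]
width: -0.0002
grip_force: 0.0
```

Request:
jog_arm:
  steps:
    - [[0,0,-0.12],0,1]
    - [[0,0,-0.22],0,1]
    - [[0,0,-0.3],0,1]
    - [[0,0,-0.35],0,1]
    - [[0,0,-0.35],0,1]
    - [[0,0,-0.35],0,1]

```text
t: 3.62
position: [0.4146, -0.0442, 0.0287]
tcp_rot: [0.0, 0.999, -0.051, -0.0]
contact_force: [0.8, 0.2, 0.2]
width: -0.0001
grip_force: 0.0
```

Run:
```python
from h import *
import cv2
s=env.snapshot("top");print(env.state()["position"])
a=s["image"][90:240,210:370,::-1].copy(); cv2.imwrite("pics/top1.png",cv2.resize(a,None,fx=4,fy=4,interpolation=cv2.INTER_CUBIC))
s=env.snapshot("scene")
a=s["image"][110:260,215:375,::-1].copy(); cv2.imwrite("pics/scene1.png",cv2.resize(a,None,fx=4,fy=4,interpolation=cv2.INTER_CUBIC))
```

```text
[ 0.41502178 -0.04401937  0.02911865]
```

View pics/scene1.png

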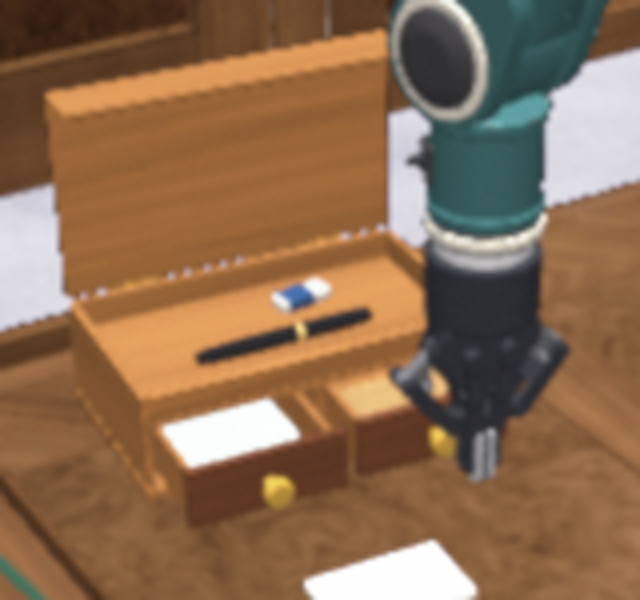

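The fingertips (480,450) stand just in front of the right knob (442,440). I'll push it in gently.

Request:
jog_arm:
  steps:
    - [[0.05,-0.005,0],0,1]
    - [[0.1,-0.01,0],0,1]
    - [[0.13,-0.013,0],0,1]
    - [[0.155,-0.016,0],0,1]
    - [[0.18,-0.019,0],0,1]
    - [[0.21,-0.022,0],0,1]
    - [[0.24,-0.025,0],0,1]
    - [[0.27,-0.028,0],0,1]
    - [[0.3,-0.031,0],0,1]
    - [[0.33,-0.034,0],0,1]
    - [[0.36,-0.037,0],0,1]
    - [[0.39,-0.04,0],0,1]
    - [[0.415,-0.043,0],0,1]
    - [[0.435,-0.045,0],0,1]
    - [[0.45,-0.047,0],0,1]
    - [[0.46,-0.048,0],0,1]
    - [[0.47,-0.049,0],0,1]

```text
t: 5.13
position: [0.4851, -0.0506, 0.0288]
tcp_rot: [-0.0, 0.999, -0.05, -0.0]
contact_force: [-1.5, 0.5, -0.6]
width: 0.0001
grip_force: 0.5
```

Request:
jog_arm:
  steps:
    - [[0.008,-0.001,0],0,1]
    - [[0.016,-0.002,0],0,1]
    - [[0.024,-0.003,0],0,1]
    - [[0.032,-0.003,0],0,1]
    - [[0.032,-0.003,0],0,1]

```text
t: 5.55
position: [0.4902, -0.0511, 0.0288]
tcp_rot: [0.0, 0.999, -0.05, 0.0]
contact_force: [-0.4, 0.4, -0.3]
width: -0.0001
grip_force: 0.2
```

Request:
jog_arm:
  steps:
    - [[0.007,-0.001,0],0,1]
    - [[0.014,-0.001,0],0,1]
    - [[0.02,-0.002,0],0,1]
    - [[0.02,-0.002,0],0,1]

```text
t: 5.88
position: [0.4928, -0.0514, 0.0288]
tcp_rot: [0.0, 0.999, -0.05, -0.0]
contact_force: [-1.3, -0.4, 0.9]
width: -0.0002
grip_force: 0.8
```

Request:
jog_arm:
  steps:
    - [[0.007,-0.001,0],0,1]
    - [[0.014,-0.001,0],0,1]
    - [[0.02,-0.002,0],0,1]
    - [[0.02,-0.002,0],0,1]

```text
t: 6.22
position: [0.4928, -0.0514, 0.0283]
tcp_rot: [0.0, 0.999, -0.05, -0.003]
contact_force: [-8.2, 1.1, 5.6]
width: 0.0002
grip_force: 4.3
```

Request:
jog_arm:
  steps:
    - [[-0.04,0.004,0],0,1]
    - [[-0.12,0.012,0],0,1]
    - [[-0.24,0.025,0],0,1]
    - [[-0.38,0.04,0],0,1]
    - [[-0.5,0.052,0],0,1]
    - [[-0.55,0.057,0],0,1]
    - [[-0.55,0.057,0],0,1]

```text
t: 6.8
position: [0.4124, -0.0431, 0.0289]
tcp_rot: [0.0, 0.999, -0.05, -0.0]
contact_force: [0.3, -0.2, -0.0]
width: 0.0003
grip_force: 0.0
```

Request:
jog_arm:
  steps:
    - [[0.01,0.1,0],0,1]
    - [[0.026,0.25,0],0,1]
    - [[0.046,0.45,0],0,1]
    - [[0.067,0.65,0],0,1]
    - [[0.08,0.78,0],0,1]
    - [[0.088,0.85,0],0,1]
    - [[0.088,0.85,0],0,1]
    - [[0.088,0.85,0],0,1]

```text
t: 7.47
position: [0.4273, 0.0841, 0.0288]
tcp_rot: [0.0, 0.999, -0.05, 0.0]
contact_force: [-0.2, -0.6, -0.5]
width: -0.0
grip_force: 0.0
```

Request:
jog_arm:
  steps:
    - [[0.05,-0.005,0],0,1]
    - [[0.09,-0.009,0],0,1]
    - [[0.12,-0.012,0],0,1]
    - [[0.15,-0.016,0],0,1]
    - [[0.18,-0.019,0],0,1]
    - [[0.21,-0.022,0],0,1]
    - [[0.24,-0.025,0],0,1]
    - [[0.27,-0.028,0],0,1]
    - [[0.3,-0.031,0],0,1]
    - [[0.33,-0.034,0],0,1]
    - [[0.36,-0.037,0],0,1]
    - [[0.39,-0.04,0],0,1]
    - [[0.42,-0.043,0],0,1]
    - [[0.445,-0.046,0],0,1]
    - [[0.465,-0.048,0],0,1]
    - [[0.48,-0.05,0],0,1]
    - [[0.488,-0.051,0],0,1]
    - [[0.496,-0.052,0],0,1]
    - [[0.502,-0.052,0],0,1]

```text
t: 9.05
position: [0.5019, 0.0767, 0.0288]
tcp_rot: [-0.0, 0.999, -0.05, -0.0]
contact_force: [-0.5, -0.2, 0.2]
width: -0.0002
grip_force: 0.5
```

Request:
jog_arm:
  steps:
    - [[0.007,-0.001,0],0,1]
    - [[0.014,-0.001,0],0,1]
    - [[0.02,-0.002,0],0,1]
    - [[0.02,-0.002,0],0,1]

```text
t: 9.38
position: [0.5052, 0.0764, 0.0289]
tcp_rot: [-0.0, 0.999, -0.05, 0.0]
contact_force: [-0.2, 0.6, 0.1]
width: -0.0002
grip_force: 0.2
```

Request:
jog_arm:
  steps:
    - [[0.007,-0.001,0],0,1]
    - [[0.014,-0.001,0],0,1]
    - [[0.014,-0.001,0],0,1]

```text
t: 9.63
position: [0.5059, 0.0762, 0.0287]
tcp_rot: [0.0, 0.999, -0.05, -0.001]
contact_force: [-5.0, 1.3, 3.1]
width: 0.0001
grip_force: 2.4
```

Both drawers reached the hard stop at the same depth. Next I'll retract, rise, and cross over the lid.

Request:
jog_arm:
  steps:
    - [[-0.05,0.005,0],0,1]
    - [[-0.12,0.012,0],0,1]
    - [[-0.22,0.022,0],0,1]
    - [[-0.3,0.03,0],0,1]
    - [[-0.3,0.03,0.05],0,1]
    - [[-0.3,0.03,0.2],0,1]
    - [[-0.3,0,0.4],0,1]
    - [[-0.3,-0.1,0.6],0,1]
    - [[-0.3,-0.25,0.8],0,1]
    - [[-0.3,-0.37,1],0,1]
    - [[-0.3,-0.4,1],0,1]

```text
t: 10.55
position: [0.4661, 0.0133, 0.1849]
tcp_rot: [0.0, 0.999, -0.052, 0.006]
contact_force: [1.1, -0.1, -0.5]
width: 0.0
grip_force: 0.0
```

Request:
jog_arm:
  steps:
    - [[0,0,0.15],0,1]
    - [[0,0,0.35],0,1]
    - [[0,0,0.55],0,1]
    - [[0,0,0.75],0,1]
    - [[0,0,0.75],0,1]
    - [[0,0,0.75],0,1]

```text
t: 11.05
position: [0.4632, 0.0162, 0.2933]
tcp_rot: [0.0, 0.999, -0.05, 0.003]
contact_force: [-0.6, -0.6, -0.6]
width: 0.0
grip_force: 0.0
```

Run:
```python
from h import *
import cv2
s=env.snapshot("top");print(env.state()["position"])
a=s["image"][90:240,210:370,::-1].copy(); cv2.imwrite("pics/top2.png",cv2.resize(a,None,fx=4,fy=4,interpolation=cv2.INTER_CUBIC))
b=env.snapshot("scene")["image"][110:260,215:375,::-1];cv2.imwrite("pics/both2.png",cv2.resize(np.hstack([a[:,:],b]),None,fx=2.5,fy=2.5,interpolation=cv2.INTER_CUBIC))
```

```text
[0.46214121 0.01605036 0.29168187]
```

View pics/both2.png

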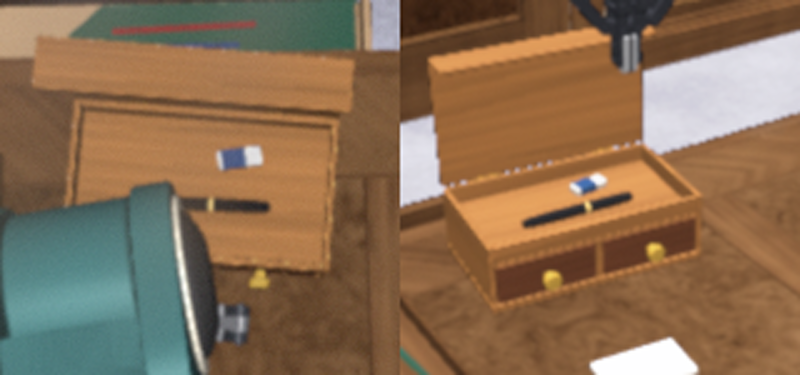

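The picture shows both drawers flush, the pen and eraser undisturbed and the lid still upright, so I'll cross over it.

Request:
jog_arm:
  steps:
    - [[0.1,-0.01,0],0,1]
    - [[0.25,-0.025,0],0,1]
    - [[0.45,-0.045,0],0,1]
    - [[0.65,-0.065,0],0,1]
    - [[0.83,-0.083,0],0,1]
    - [[0.95,-0.095,0],0,1]
    - [[1,-0.1,0],0,1]

```text
t: 11.73
position: [0.6132, 0.0007, 0.2886]
tcp_rot: [-0.0, 0.999, -0.05, -0.002]
contact_force: [-0.9, 0.5, 0.7]
width: -0.0002
grip_force: 0.0
```

Request:
jog_arm:
  steps:
    - [[0.15,-0.015,0],0,1]
    - [[0.35,-0.035,0],0,1]
    - [[0.55,-0.055,0],0,1]
    - [[0.7,-0.07,0],0,1]
    - [[0.76,-0.076,0],0,1]
    - [[0.76,-0.076,0],0,1]
    - [[0.76,-0.076,-0.1],0,1]
    - [[0.76,-0.076,-0.25],0,1]
    - [[0.76,-0.076,-0.4],0,1]
    - [[0.76,-0.076,-0.5],0,1]
    - [[0.76,-0.076,-0.55],0,1]
    - [[0.76,-0.076,-0.55],0,1]
    - [[0.76,-0.076,-0.55],0,1]

```text
t: 12.82
position: [0.7255, -0.0101, 0.2091]
tcp_rot: [-0.0, 0.999, -0.05, -0.0]
contact_force: [0.3, -0.3, 0.1]
width: -0.0002
grip_force: 0.0
```

Run:
```python
from h import *
p=env.state()["position"];print(p,env.state()["contact_force"])
c=np.array([.6013,.0025,0]);ex=np.array([.99466,-.1032,0]);ey=np.array([.1032,.99466,0])
print((p-c)@ex,(p-c)@ey)
for th in np.r_[1.6:-.01:-.1,-.02,-.04]:
    r=.125
    T=c+ex*(.075-r*np.cos(th)+.008*np.sin(th)+.011)+[0,0,.084+r*np.sin(th)+.008*np.cos(th)]
    print(round(th,2),((T-p)/.15).round(3))
```

```text
[ 0.72552858 -0.01005709  0.20906794] [ 0.30373889 -0.26810364  0.07729003]
0.12486108897669145 0.0003303546008557308
1.6 [-0.181  0.017 -0.002]
1.5 [-0.264  0.025  0.001]
1.4 [-0.347  0.034 -0.004]
1.3 [-0.429  0.042 -0.017]
1.2 [-0.509  0.051 -0.038]
1.1 [-0.587  0.059 -0.067]
1.0 [-0.661  0.066 -0.104]
0.9 [-0.732  0.074 -0.148]
0.8 [-0.797  0.081 -0.199]
0.7 [-0.858  0.087 -0.256]
0.6 [-0.912  0.092 -0.319]
0.5 [-0.96   0.097 -0.387]
0.4 [-1.001  0.102 -0.46 ]
0.3 [-1.034  0.105 -0.537]
0.2 [-1.06   0.108 -0.616]
0.1 [-1.077  0.11  -0.698]
-0.0 [-1.087  0.111 -0.78 ]
-0.02 [-1.088  0.111 -0.797]
-0.04 [-1.088  0.111 -0.814]
```

Request:
jog_arm:
  steps:
    - [[-0.05,0.005,0],0,1]
    - [[-0.1,0.01,0],0,1]
    - [[-0.135,0.013,0],0,1]
    - [[-0.16,0.015,0],0,1]
    - [[-0.185,0.018,0],0,1]
    - [[-0.22,0.021,0],0,1]
    - [[-0.26,0.025,0],0,1]
    - [[-0.305,0.03,-0.002],0,1]
    - [[-0.347,0.034,-0.004],0,1]
    - [[-0.388,0.038,-0.01],0,1]
    - [[-0.429,0.042,-0.017],0,1]
    - [[-0.469,0.047,-0.027],0,1]
    - [[-0.509,0.051,-0.038],0,1]
    - [[-0.548,0.055,-0.052],0,1]
    - [[-0.587,0.059,-0.067],0,1]
    - [[-0.624,0.063,-0.085],0,1]
    - [[-0.661,0.066,-0.104],0,1]

```text
t: 14.23
position: [0.626, -0.0002, 0.1928]
tcp_rot: [0.0, 0.999, -0.05, -0.0]
contact_force: [1.3, 0.2, 3.3]
width: -0.0001
grip_force: 1.3
```

Run:
```python
from h import *
import cv2
b=env.snapshot("scene")["image"][90:240,215:375,::-1];cv2.imwrite("pics/s3.png",cv2.resize(b,None,fx=3,fy=3,interpolation=cv2.INTER_CUBIC))
p=env.state()["position"];print(p,env.state()["contact_force"])
```

```text
[ 6.24669186e-01 -1.12886587e-04  1.92002355e-01] [-0.55365876 -0.16216408  1.10172137]
```

View pics/s3.png

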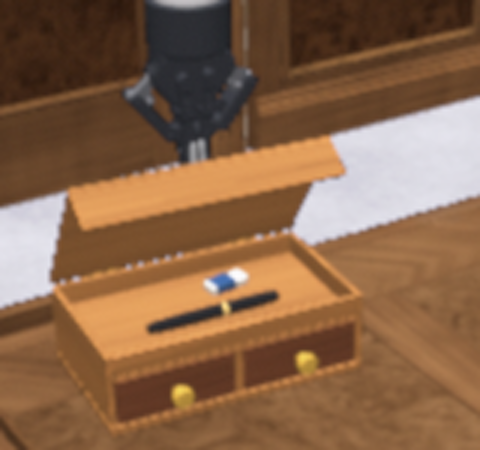

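The lid is following the fingertips (now roughly 1 rad), with the tray contents undisturbed; continuing along the arc.

Request:
jog_arm:
  steps:
    - [[-0.035,0.004,-0.02],0,1]
    - [[-0.071,0.008,-0.044],0,1]
    - [[-0.104,0.011,-0.069],0,1]
    - [[-0.136,0.015,-0.095],0,1]
    - [[-0.167,0.018,-0.123],0,1]
    - [[-0.197,0.021,-0.152],0,1]
    - [[-0.225,0.024,-0.183],0,1]
    - [[-0.251,0.026,-0.215],0,1]
    - [[-0.276,0.029,-0.249],0,1]
    - [[-0.299,0.031,-0.283],0,1]
    - [[-0.32,0.034,-0.319],0,1]
    - [[-0.34,0.036,-0.356],0,1]
    - [[-0.357,0.038,-0.394],0,1]
    - [[-0.373,0.039,-0.433],0,1]
    - [[-0.387,0.041,-0.472],0,1]
    - [[-0.399,0.042,-0.512],0,1]
    - [[-0.404,0.043,-0.54],0,1]
    - [[-0.409,0.043,-0.565],0,1]
    - [[-0.416,0.044,-0.59],0,1]

```text
t: 15.87
position: [0.5644, 0.0062, 0.1042]
tcp_rot: [0.0, 0.999, -0.05, -0.0]
contact_force: [-0.7, -0.6, 1.6]
width: 0.0003
grip_force: 0.8
```

Request:
jog_arm:
  steps:
    - [[-0.002,0,-0.02],0,1]
    - [[-0.004,0,-0.035],0,1]
    - [[-0.006,0.001,-0.05],0,1]
    - [[-0.008,0.001,-0.062],0,1]
    - [[-0.009,0.001,-0.07],0,1]
    - [[-0.009,0.001,-0.07],0,1]

```text
t: 16.37
position: [0.5632, 0.0064, 0.094]
tcp_rot: [-0.0, 0.999, -0.05, 0.0]
contact_force: [0.4, -0.2, -0.9]
width: 0.0003
grip_force: 0.0
```

Request:
jog_arm:
  steps:
    - [[0,0,-0.007],0,1]
    - [[0,0,-0.014],0,1]
    - [[0,0,-0.02],0,1]
    - [[0,0,-0.02],0,1]

```text
t: 16.7
position: [0.5632, 0.0064, 0.0921]
tcp_rot: [0.0, 0.999, -0.05, 0.0]
contact_force: [-2.3, -0.3, 8.4]
width: 0.0002
grip_force: 4.1
```

Request:
jog_arm:
  steps:
    - [[0,0,-0.007],0,1]
    - [[0,0,-0.014],0,1]
    - [[0,0,-0.014],0,1]

```text
t: 16.95
position: [0.5633, 0.0064, 0.0919]
tcp_rot: [0.0, 0.999, -0.05, 0.0]
contact_force: [-8.5, -0.4, 23.2]
width: 0.0001
grip_force: 11.8
```

The fingertips met a hard stop at z = 0.092, which is the shut lid's height. I'll lift clear and look.

Request:
jog_arm:
  steps:
    - [[0,0,0.02],0,1]
    - [[0,0,0.08],0,1]
    - [[0,0,0.2],0,1]
    - [[0,0,0.4],0,1]
    - [[0,0,0.65],0,1]
    - [[0,0,0.85],0,1]
    - [[0,0,1],0,1]
    - [[0,-0.3,1],0,1]
    - [[0,-0.6,1],0,1]
    - [[0,-0.85,1],0,1]
    - [[0,-1,1],0,1]
    - [[0,-1,1],0,1]

```text
t: 17.95
position: [0.5621, -0.1517, 0.2392]
tcp_rot: [0.002, 0.998, -0.055, 0.0]
contact_force: [-0.5, -0.5, -0.4]
width: -0.0002
grip_force: 0.0
```

Request:
jog_arm:
  steps:
    - [[0,-0.2,0],0,1]
    - [[0,-0.45,0],0,1]
    - [[0,-0.7,0],0,1]
    - [[0,-0.9,0],0,1]
    - [[0,-1,0],0,1]
    - [[0,-1,0],0,1]
    - [[0,-1,0],0,1]
    - [[0,-1,0],0,1]

```text
t: 18.62
position: [0.5637, -0.291, 0.239]
tcp_rot: [-0.001, 0.999, -0.049, -0.0]
contact_force: [-0.3, 0.8, 0.9]
width: -0.0001
grip_force: 0.0
```

Run:
```python
from h import *
import cv2
a=env.snapshot("top")["image"][90:290,170:370,::-1]
b=env.snapshot("scene")["image"][120:320,200:400,::-1];cv2.imwrite("pics/end.png",cv2.resize(np.hstack([a,b]),None,fx=2,fy=2,interpolation=cv2.INTER_CUBIC))
s=env.state();print(s["t"],s["position"],s["contact_force"])
```

```text
18.7167 [ 0.56379019 -0.29101031  0.23921817] [ 0.41974624 -0.04318275  0.31170625]
```

View pics/end.png

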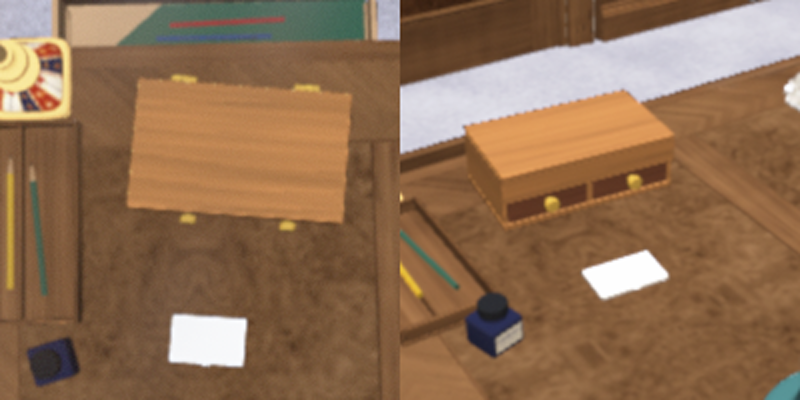

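The lid is shut with its lip over both drawer fronts, the card case and ink bottle are where they were, and the hand is clear.

```bash
python3 -c "
from rig import env
print(env.job_done())"
```

```text
the job is handed in; nothing more can be done
None
```

I pushed both drawers home, then shut the lid with its lip over the drawer fronts; nothing else was touched, the hand is clear, and I handed the job in at about 19 s (the judge's verdict was not shown).

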